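Lock a finds box onto the one below

ROBOT

A 6-joint arm with a two-finger parallel gripper is mounted at the origin on the work surface. World frame = base frame: x ahead of the robot, y to its left, z up, the work surface at z = 0. Lengths are in m, angles in degrees, forces in N, time in s.
With the tool pointing down it reaches from about 0.35 to 0.875 m from the base axis. Payload 4.2 kg.
Tool frame: the origin (TCP) lies on the centre line of the jaws, within the pads' length; the fingertips stand 11 mm ahead of it and the grasp point (between the pads) lies 8 mm behind it; z points along the fingers, y is the line along which they close (so a half turn about z gives the same grasp; the last joint's range is limited). The gripper opens to 87 mm and grips with 3 to 60 N. Pads are 19 mm wide; open, the fingers measure 117 mm over their backs; the gripper's body (75 mm by 190 mm) begins 51 mm behind the grasp point.
Start: joints at [80.248, 22.042, 0.453, 0, -68.411, -14.817], TCP at [0.26, 0.568, 0.234] pointing down, gripper open.
Joint ranges: [-179.83, 179.83], [-69.29, 118.12], [-61.27, 80.66], [-181.25, 117.63], [-171.15, -9.14], [-177.46, 177.46]. Speed limits (degrees/s): [159.86, 159.86, 180, 180, 180, 180].

INTERFACE

Orientations are given as a 3x3 rotation matrix whose columns are the frame's x, y, z axes.
In Python, from station import r gives the robot as it stands.
- The arm moves only by the tool servo_tool, never from a script. Its argument "commands" is a list that holds one entry, the list of rows, each a list of 7 numbers: the closure, from 0 (fully open) to 1 (shut), then the shift along the tool's x, y, z in mm, then the turn, a rotation vector about the tool's x, y, z in rad. In form: [[[claw, x, y, z, ax, ay, az], ...]]. A call has exactly 5 rows; each row is the pose to reach, as a shift and turn from the pose commanded when the call began, along the tool's axes at that moment; what a row does not reach only later rows make up. A row lasts 1/10 s, in which the tool goes at most 50 mm and 8.59 degrees, less where a joint would pass 70% of its speed; a pose out of reach is approached as far as the arm can. A call with a gripper value outside its range is refused whole. The fingers move at their own pace and stop on an object; the grip force is fixed at half the most. Time passes only in rows, so rows that repeat a pose let the fingers close, or fill a call up. It gives the time, the measured TCP pose, the force, the opening and the grip force at its end, in the units of the state.
- r.sense(): the state, without advancing time (a new reading comes with each control period).
- r.capture(name): name is "side" or "top" or "wrist"; returns a dict with "pixels" (480x640x3 uint8, red, green, blue), "camera_matrix" (3x3 intrinsics, pixels), "R" (3x3) and "t" (3): a world point X has camera coordinates R X + t. Camera axes: x right, y down, z forward; pixel columns grow to the right and rows downward; lengths in m; the calibration is good to about 2 mm. A picture is of the moment at which its call begins. There is no depth.
- r.finish_job(): hands the job in; it is judged then, once.
The state is a dict: "time_s": time; "joints": joint angles; "joint_velocities": joint speeds; "effort": joint torques, N m; "tcp_pos": TCP position; "ee_rot": TCP orientation; "wrist_force": force on the tool from outside, world axes, zero at the start; "moment": the same for the moment, N m; "gripper_width": opening from 0.0 (shut) to 1.0 (fully open); "gripper_force": force on a finger pad.
Only numpy, scipy, OpenCV 4.12 (cv2) and the standard library are available. Lean on these libraries where they do the work, as an engineer would, in place of code of your own. Each camera call takes 0.05 s, during which the arm holds its last target. There are 200 camera calls.

TASK

In the packing stand, first push the blue lower finds box home into the corner between the far fence and the green end stop, and then slide the grey upper box off the wooden riser, along the fence, onto the blue one until its base pockets drop over the orange lid lugs and it sits locked and level. Push gently, tip neither box, keep the blue box home in its corner, and leave everything else on the table alone.

Things in the scene. Friction and masses are not known exactly. Their poses are not given: they have to be found in the camera images.
- stand: Fixed packing stand, turned on the table; origin on the table surface. Own frame, mm: floor plate 6 thick, x -105 to 65. Far fence along y, inner face x=65, two rails 12 thick from y=-255 to 222, tops at z=45 and z=88. Green end stop at the left, inner face y=210, top z=46. Riser at the right. The lower box is home in the corner with its centre at x=0, y=130, parallel to the stand.
- riser (a point): Fixed point of the stand: top of the plywood riser, at x=-18, y=-150, z=71.5 mm of the stand. Riser top: x -100 to 65, y -255 to -50; two prongs of the same height, x -100 to -50 and x 30 to 65, carry it on to y=10.
- notch (a point): Fixed point of the stand: middle of the hand notch between the prongs, on the floor plate, at x=-10, y=-20, z=6 mm of the stand. The notch is 80 mm wide (x -50 to 30), 60 mm long (y -50 to 10), open above and towards the lower box, so the lower box can be pushed from there to +y.
- lower_box: Blue lower finds box, loose on the floor plate left (+y) of the prongs, 16 to 35 mm short of the fence, 14 to 28 mm short of the end stop, a little turned. 130 mm along its own x, 160 mm along its own y; blue body 52 mm high, white lid 126 x 126 mm, top at 60 mm. About 0.6 kg; pushing it takes up to about 10 N. Origin: centre of the underside, z up.
- lid_middle (a point): Middle of the lower box's top, 60 mm above its origin. Four orange round lugs stand on its lid, 16 mm across, 6 mm high, top edge bevelled, nominally at (+-50, -55) and (+-22, +25) mm in the box's x, y. The lid sits tight, but anywhere up to 15 mm either way along the box's y from nominal: this point does not show it, and it differs each time.
- upper_box: Grey upper finds box, white lid, same lugs, loose on the riser, a little turned, 14 to 32 mm clear of the fence. 130 mm along its own x, 160 mm along its own y, 60 mm high plus 6 mm lugs, too wide to grasp. About 0.6 kg; sliding takes 3 to 9 N, it stops firmly once locked; fragile sherds inside, so push with under 25 N. Origin: centre of the underside, z up.
- base_middle (a point): Middle of the upper box's underside (same point as its origin). Four pockets there, 20 x 20 mm, 8 mm deep, at (+-50, -55) and (+-22, +25) mm, fit the lower box's lugs with 2 mm to spare all round. The box slides on the lug tops and drops 6 mm when all four meet; its underside is then 60 mm above the lower box's.
- spare_box: bystander: a third finds box, green with a white lid, 130 x 160 x 60 mm; to be left alone
- jug: bystander: terracotta jug, 100 mm tall, 100 mm wide; to be left alone
- grey_pot: bystander: grey pot, 85 mm tall, 110 mm wide; to be left alone
- camera: bystander: black photo camera, 130 mm wide, 95 mm tall; to be left alone
- coffee: bystander: blue mug, 95 mm tall, 80 mm wide; to be left alone
- brush: bystander: brush, 180 mm long, lying flat; to be left alone
- sherd: bystander: flat terracotta sherd, 70 x 50 mm; to be left alone
There are look-alikes about, which are no part of the job. Leave any turquoise look-alike of the lower_box alone.

How it is judged (in metres and radians):
On the way, in this order (a step that is already met when the one before it is completed fails the run):
1. the lower box is home in the corner while the upper box still stands on the riser (x of lower_box in the frame of stand above -0.004 m and y of lower_box in the frame of stand above 0.126 m and angle between the y axis of lower_box and the y axis of stand, either way round below 0.035 rad and z of upper_box in the frame of stand above 0.069 m and y of upper_box in the frame of stand below -0.1 m), for 0.2 s.
2. the upper box has dropped over the lugs, locked and level on the lower box (z of upper_box in the frame of lower_box between 0.057 and 0.0625 m and x of upper_box in the frame of lower_box between -0.007 and 0.007 m and y of upper_box in the frame of lower_box between -0.022 and 0.022 m and angle between the y axis of upper_box and the y axis of lower_box, either way round below 0.06 rad and angle between each of upper_box, lower_box's own z axis and vertical below 0.025 rad), for 0.2 s.
At the end, for the whole second after the job is handed in: The lower box is in the corner (within 4 mm of fence and stop, 2 degrees), the upper box sits down on its lid over the lugs (underside within 2.5 mm of full drop, within 7 mm sideways, 22 mm lengthways, level to 1.4 degrees), both at rest (all of step 2 and x of lower_box in the frame of stand above -0.004 m and y of lower_box in the frame of stand above 0.126 m and angle between the y axis of lower_box and the y axis of stand, either way round below 0.035 rad and linear speed of each of upper_box, lower_box below 0.01 m/s); the robot touches nothing.
It fails at once if a box is tipped (angle between any of lower_box, upper_box's own z axis and vertical above 0.2 rad).
It fails at once if the lower box is pushed harder than 60 N, or the upper box, full of sherds, harder than 40 N (contact force between the fingers and lower_box above 60 N or contact force between the fingers and upper_box above 40 N).
It fails at once if something else on the table is moved more than 25 mm (distance of any of spare_box, jug, grey_pot, camera, coffee, brush, sherd from where it was at the start of the episode above 0.025 m).
It also fails if it takes over 72 s, if anything falls off the work surface, if the arm or the gripper's body presses on something with over 40 N, if the wrist force passes 120 N, or if a joint passes its speed limit or range.

## Working session

There is one attempt and no reset: what is moved stays moved. The work goes in short steps, Python scripts to look and compute and a tool call to move; the robot and the scene stay as the last step left them, time stands still between calls to the robot, and variables do not carry over. Pictures are saved under pics/ and viewed, at most 10 in all, crops included, and the job is handed in when it is done.

Besides the shell and the picture viewer there is one more tool, called after ">>>" in YAML: its name, and indented under it one key for each argument. servo_tool: Moves the arm, as the interface text tells. Its arguments: {"type":"object","properties":{"commands":{"type":"array","items":{"type":"array","items":{"type":"array","items":{"type":"number"}}}}},"required":["commands"]}

```bash
mkdir -p pics; ls; python3 - <<'E'
from station import r
import cv2,numpy as np,pickle
s=r.sense();print(s)
d={}
for n in("side","top"):
    c=r.capture(n);d[n]=c
    cv2.imwrite(f"pics/{n}0.png",c["pixels"][:,:,::-1])
    print(n,c["camera_matrix"],c["R"],c["t"])
pickle.dump(d,open("c0.pkl","wb"))
E
```

```text
pics
{'time_s': 0.0, 'joints': array([ 8.02485439e+01,  2.20906577e+01,  3.80224433e-01, -2.93498031e-02,
       -6.84114948e+01, -1.48178536e+01]), 'joint_velocities': array([-0.09826146, -0.08967974,  0.07056578, -0.09283477, -0.01890563,
        0.01989163]), 'effort': array([-4.83746098e-04, -3.90658808e+01,  1.87399828e+01,  4.21967983e+00,
        1.09997785e-02, -1.94762442e-04]), 'tcp_pos': array([0.25959784, 0.56790033, 0.23246278]), 'ee_rot': array([[ 9.09380399e-01, -4.15964664e-01, -8.29863698e-04],
       [-4.15965483e-01, -9.09378167e-01, -2.01657904e-03],
       [ 8.41656936e-05,  2.17903211e-03, -9.99997622e-01]]), 'wrist_force': array([-0.22377307, -0.18826628, -0.7562651 ]), 'moment': array([-0.03590785, -0.00277099, -0.00728322]), 'gripper_force': 0.0, 'gripper_width': 0.999479252855088}
side [[610.86534166   0.         312.90358062]
 [  0.         610.86534166 242.65368729]
 [  0.           0.           1.        ]] [[ 0.99624808 -0.08625412  0.00707018]
 [-0.03857975 -0.51575652 -0.85586612]
 [ 0.07746846  0.85238221 -0.51714911]] [-0.54095798  0.0882256   1.64281544]
top [[484.22098129   0.         329.76860291]
 [  0.         484.22098129 236.93259602]
 [  0.           0.           1.        ]] [[-0.12300231 -0.99240118 -0.00321457]
 [-0.97011983  0.12092201 -0.21034586]
 [ 0.20913619 -0.02275451 -0.97762175]] [0.05027626 0.54017704 1.27804576]
```

View pics/top0.png

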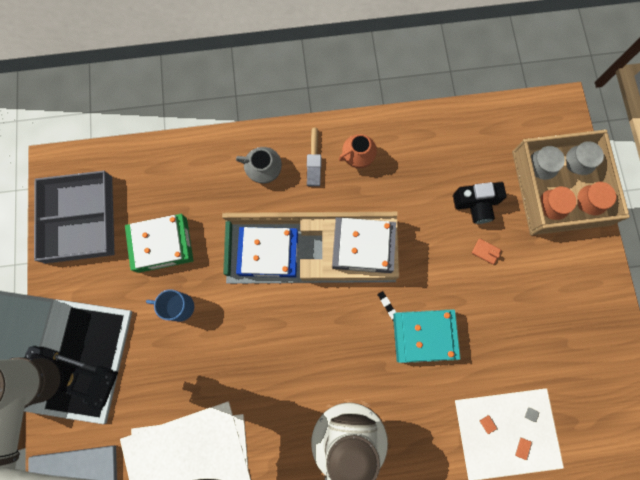

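View pics/side0.png

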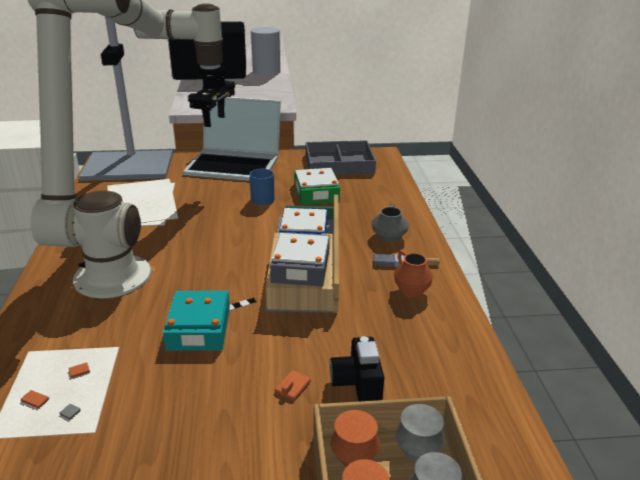

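The top view shows the blue lower box at (267,250) and the grey upper box on the riser at (364,245). The look-alikes are the green spare box at (158,243) and the turquoise box at (427,337). By the description (in the stand, blue body and grey body) I choose the first two and check them in one close crop.

```bash
python3 - <<'E'
import cv2,pickle
c=pickle.load(open("c0.pkl","rb"))["top"]["pixels"][:,:,::-1]
k=c[205:290,215:405]
cv2.imwrite("pics/crop1.png",cv2.resize(k,None,fx=4.2,fy=4.2,interpolation=cv2.INTER_CUBIC))
E
```

```text
(no output)
```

View pics/crop1.png

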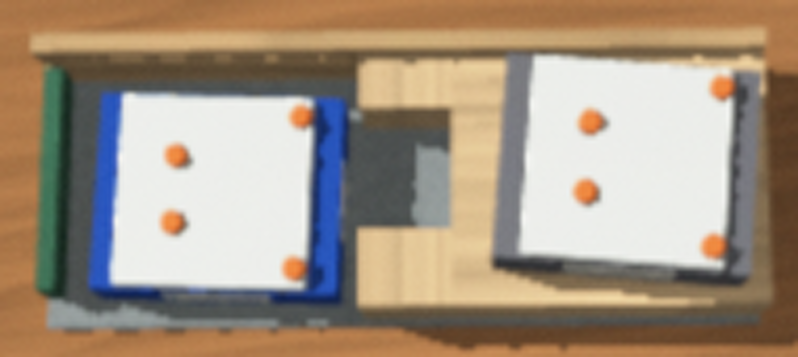

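```bash
cat > h.py <<'E'
import numpy as np,pickle
from scipy.optimize import least_squares
def proj(c,X):
    p=(np.asarray(X)@c["R"].T+c["t"])@c["camera_matrix"].T
    return p[:,:2]/p[:,2:]
def place(P,q):
    a=q[2];R=np.array([[np.cos(a),-np.sin(a),0],[np.sin(a),np.cos(a),0],[0,0,1]])
    return np.asarray(P,float)@R.T+[q[0],q[1],0]
def fit(c,P,uv,extra=False):
    P=np.asarray(P,float)/1e3
    f=lambda q:(proj(c,place(P,q))-uv).ravel()
    s=least_squares(f,[.55,.05,0.],loss="soft_l1");return s.x,f(s.x).reshape(-1,2)
def back(c,uv,z):
    d=c["R"].T@np.linalg.solve(c["camera_matrix"],[*uv,1]);o=-c["R"].T@c["t"]
    return o+d*(z-o[2])/d[2]
def tost(S,q): # pose in stand frame, mm/deg
    a=S[2];d=np.array(q[:2])-S[:2]
    return np.array([np.cos(a)*d[0]+np.sin(a)*d[1],-np.sin(a)*d[0]+np.cos(a)*d[1]])*1e3,np.degrees(q[2]-a)
E
cat > m1.py <<'E'
from h import *
c=pickle.load(open("c0.pkl","rb"))["top"]
F=lambda L:(np.array(L,float)+.5)/4.2-.5+[215,205]
S,e=fit(c,[[65,222,88],[65,-255,88],[30,10,71.5],[-50,10,71.5],[30,-50,71.5],[-50,-50,71.5],[-100,10,71.5],[-100,-255,71.5]],
 F([[32,53],[765,52],[357,108],[357,228],[450,108],[450,228],[355,305],[772,303]]))
print("S",S,np.degrees(S[2]));print(e.round(1).tolist())
hx,hy=65,80
C=[[hx,hy],[-hx,hy],[-hx,-hy],[hx,-hy]]
for n,z,uv,lug in(("low",58,[[104,92],[90,292],[340,301],[346,98]],[[300,117],[293,268],[177,155],[173,222]]),
        ("up",123.5,[[508,53],[494,264],[747,280],[760,72]],[[722,87],[713,246],[591,121],[586,191]])):
    q,e=fit(c,[[*p,z] for p in C],F(uv));print(n,q,*tost(S,q),e.round(1).tolist())
    l,e=fit(c,[[50,-55,z+12],[-50,-55,z+12],[22,25,z+12],[-22,25,z+12]],F(lug));print(" lugs",l,*tost(S,l),e.round(1).tolist(), "offset",tost(q,l))
np.save("S.npy",S)
E
python3 m1.py
```

```text
S [ 0.5367762   0.05627072 -0.11962122] -6.853790789200227
[[-0.6, -0.5], [0.3, -1.0], [0.2, -0.0], [-0.1, 0.3], [-0.0, -0.1], [-0.0, 0.2], [0.2, 0.4], [-0.2, 0.4]]
low [ 0.52435732  0.15888711 -0.14995761] [-24.57597291 100.40105783] -1.7381475800261335 [[0.0, 0.6], [0.2, -0.4], [-0.4, -1.0], [0.1, 0.7]]
 lugs [ 0.52595663  0.1619529  -0.15174422] [-23.35395752 103.63579942] -1.8405127805242156 [[0.3, -0.1], [0.2, 0.1], [-0.2, 0.0], [-0.2, -0.0]] offset (array([1.12333777, 3.2703191 ]), np.float64(-0.10236520049808223))
up [ 0.49797502 -0.10144802 -0.19700873] [ -19.70235868 -161.22205575] -4.433977743478333 [[-0.4, 0.7], [-0.6, -0.9], [1.0, -0.3], [0.2, 0.4]]
 lugs [ 0.49999229 -0.10175087 -0.20283244] [ -17.6633593  -161.28201089] -4.767651772597885 [[0.1, 0.0], [0.1, -0.0], [-0.1, 0.0], [-0.1, -0.0]] offset (array([2.03753197, 0.09785994]), np.float64(-0.33367402911955246))
```

```bash
cat > go.py <<'E'
# go.py x y z yaw : tool-frame shift (mm) & turn to reach stand pose (mm, table z of TCP; yaw = stand-frame angle of tool x, deg)
import sys;from h import *;from station import r
from scipy.spatial.transform import Rotation as Ro
S=np.load("S.npy");s=r.sense();R=s["ee_rot"];p=s["tcp_pos"]
print("now stand",tost(S,[p[0],p[1],np.arctan2(R[1,0],R[0,0])]),"z",p[2].round(4),"F",s["wrist_force"].round(1),"t",s["time_s"],"w",round(s["gripper_width"],2))
if len(sys.argv)>1:
    x,y,z,yaw=map(float,sys.argv[1:]);a=S[2]+np.radians(yaw)
    T=np.array([[np.cos(a),np.sin(a),0],[np.sin(a),-np.cos(a),0],[0,0,-1]])
    g=place([[x/1e3,y/1e3,z/1e3]],S)[0]
    print("shift",(R.T@(g-p)*1e3).round(1),"turn",Ro.from_matrix(R.T@T).as_rotvec().round(4))
E
python3 go.py -120 100 160 0; python3 go.py -120 100 40 0
```

```text
now stand (array([-336.2266626 ,  474.95509383]), np.float64(-17.724403201576774)) z 0.2326 F [-0.6  0.7 -0.3] t 0.1 w 1.0
shift [320.1 291.2  73.2] turn [ 2.000e-03  2.000e-04 -3.093e-01]
now stand (array([-336.2266626 ,  474.95509383]), np.float64(-17.724403201576774)) z 0.2326 F [-0.6  0.7 -0.3] t 0.1 w 1.0
shift [320.1 290.9 193.2] turn [ 2.000e-03  2.000e-04 -3.093e-01]
```

>>> servo_tool:
  commands:
    - [[0,40,36,0,0,0,-0.06],[0,80,73,0,0,0,-0.12],[0,115,105,0,0,0,-0.19],[0,150,137,0,0,0,-0.25],[0,185,168,0,0,0,-0.309]]

```text
time_s: 0.6
tcp_pos: [0.3584, 0.3365, 0.2332]
ee_rot: [[0.993, -0.116, -0.0], [-0.116, -0.993, -0.001], [-0.0, 0.001, -1.0]]
wrist_force: [0.9, 0.8, -0.1]
gripper_width: 0.997
gripper_force: 0.0
```

```bash
python3 go.py -120 100 110 0
```

```text
now stand (array([-210.58796922,  256.95861463]), np.float64(0.1640065552137476)) z 0.2332 F [ 0.9  0.8 -0.1] t 0.6 w 1.0
shift [ 90.2 157.1 123.3] turn [0.0006 0.0003 0.0029]
```

>>> servo_tool:
  commands:
    - [[0,24,42,0,0,0,0],[0,48,84,10,0,0,0],[0,72,125,25,0,0,0],[0,90,157,60,0,0,0],[0,90,157,105,0,0,0.003]]

```text
time_s: 1.1
tcp_pos: [0.4305, 0.1696, 0.1291]
ee_rot: [[0.992, -0.127, 0.004], [-0.127, -0.992, 0.003], [0.004, -0.003, -1.0]]
wrist_force: [0.6, 1.6, -1.0]
gripper_width: 1.004
gripper_force: 0.0
```

```bash
python3 go.py -114 103 40 0
```

```text
now stand (array([-119.00781248,   99.8579525 ]), np.float64(-0.4687132513198241)) z 0.1291 F [ 0.6  1.6 -1. ] t 1.1 w 1.0
shift [ 4.7 -2.9 89.1] turn [-0.0034 -0.0035 -0.0082]
```

>>> servo_tool:
  commands:
    - [[0,0,0,45,0,0,0],[0,0,-2,89,0,0,-0.003],[0,0,-2,89,0,0,-0.005],[0,4,-2,89,0,0,-0.005],[0,8,-2,89,0,0,-0.005]]

```text
time_s: 1.6
tcp_pos: [0.4388, 0.1743, 0.0418]
ee_rot: [[0.993, -0.116, 0.004], [-0.116, -0.993, 0.003], [0.003, -0.003, -1.0]]
wrist_force: [0.6, 0.8, 0.5]
gripper_width: 1.003
gripper_force: 0.0
```

>>> servo_tool:
  commands:
    - [[0,3,0,0,0,0,0],[0,6,0,0,0,0,0],[0,9,0,0,0,0,0],[0,12,0,0,0,0,0],[0,15,0,0,0,0,0]]

```text
time_s: 2.1
tcp_pos: [0.4512, 0.1708, 0.0397]
ee_rot: [[0.993, -0.119, -0.002], [-0.119, -0.993, -0.001], [-0.002, 0.001, -1.0]]
wrist_force: [-4.8, 0.8, 4.2]
gripper_width: 1.001
gripper_force: 2.3
```

```bash
python3 go.py -75 103 40 0
```

```text
now stand (array([-98.63051077, 103.52141492]), np.float64(0.03213175650388546)) z 0.0397 F [-4.8  0.8  4.2] t 2.1 w 1.0
shift [23.6  0.5 -0.4] turn [0.001  0.0018 0.0006]
```

>>> servo_tool:
  commands:
    - [[0,3,0,0,0,0,0],[0,6,0,0,0,0,0],[0,9,0,0,0,0,0],[0,12,0,0,0,0,0],[0,15,0,0,0,0,0]]

```text
time_s: 2.6
tcp_pos: [0.4653, 0.1686, 0.0391]
ee_rot: [[0.993, -0.118, -0.004], [-0.118, -0.993, -0.002], [-0.003, 0.003, -1.0]]
wrist_force: [-5.4, 0.9, 3.1]
gripper_width: 0.998
gripper_force: 2.7
```

>>> servo_tool:
  commands:
    - [[0,1,0,0,0,0,0],[0,2,0,0,0,0,0],[0,3,0,0,0,0,0],[0,4,0,0,0,0,0],[0,5,0,0,0,0,0]]

```text
time_s: 3.1
tcp_pos: [0.4719, 0.169, 0.0393]
ee_rot: [[0.993, -0.117, 0.0], [-0.117, -0.993, 0.0], [0.0, -0.0, -1.0]]
wrist_force: [-2.1, -0.8, -2.3]
gripper_width: 1.0
gripper_force: 1.2
```

```bash
python3 go.py -75 103 40 0
```

```text
now stand (array([-77.88601521, 104.14307891]), np.float64(0.10621890289037855)) z 0.0393 F [-2.1 -0.8 -2.3] t 3.1 w 1.0
shift [ 2.9  1.1 -0.7] turn [-0.0001 -0.      0.0019]
```

>>> servo_tool:
  commands:
    - [[0,1,0,0,0,0,0],[0,2,0,0,0,0,0],[0,3,0,0,0,0,0],[0,4,0,0,0,0,0],[0,4,0,0,0,0,0]]

```text
time_s: 3.6
tcp_pos: [0.4749, 0.1685, 0.0395]
ee_rot: [[0.993, -0.117, -0.002], [-0.117, -0.993, -0.0], [-0.002, 0.001, -1.0]]
wrist_force: [-6.3, 1.8, 1.2]
gripper_width: 1.004
gripper_force: 3.2
```

```bash
python3 go.py
```

```text
now stand (array([-74.85242937, 104.06247408]), np.float64(0.1501439718765816)) z 0.0395 F [-6.3  1.8  1.2] t 3.6 w 1.0
```

>>> servo_tool:
  commands:
    - [[0,0.5,0,0,0,0,0],[0,1,0,0,0,0,0],[0,1.5,0,0,0,0,0],[0,2,0,0,0,0,0],[0,2,0,0,0,0,0]]

```text
time_s: 4.1
tcp_pos: [0.475, 0.1685, 0.0396]
ee_rot: [[0.993, -0.117, -0.005], [-0.117, -0.993, -0.001], [-0.004, 0.001, -1.0]]
wrist_force: [-13.7, 6.2, 4.4]
gripper_width: 1.005
gripper_force: 7.2
```

>>> servo_tool:
  commands:
    - [[0,0.5,0,0,0,0,0],[0,1,0,0,0,0,0],[0,1.5,0,0,0,0,0],[0,2,0,0,0,0,0],[0,2,0,0,0,0,0]]

```text
time_s: 4.6
tcp_pos: [0.475, 0.1684, 0.0396]
ee_rot: [[0.993, -0.117, -0.008], [-0.117, -0.993, -0.001], [-0.008, 0.002, -1.0]]
wrist_force: [-20.8, 9.8, 10.8]
gripper_width: 1.0
gripper_force: 11.1
```

```bash
python3 go.py
```

```text
now stand (array([-74.67046811, 103.93220993]), np.float64(0.1325934946482441)) z 0.0396 F [-20.8   9.8  10.8] t 4.6 w 1.0
```

>>> servo_tool:
  commands:
    - [[0,-20,0,0,0,0,0],[0,-48,0,-20,0,0,0],[0,-48,25,-56,0,0,0],[0,-48,70,-56,0,0,0],[0,-48,115,-56,0,0,0]]

```text
time_s: 5.1
tcp_pos: [0.4208, 0.06, 0.0978]
ee_rot: [[0.993, -0.114, 0.007], [-0.114, -0.993, 0.003], [0.007, -0.004, -1.0]]
wrist_force: [0.1, -0.8, -0.2]
gripper_width: 1.0
gripper_force: 0.0
```

>>> servo_tool:
  commands:
    - [[0,0,45,0,0,0,0],[0,0,90,0,0,0,0],[0,0,130,0,0,0,0],[0,0,149,0,0,0,0],[0,0,149,0,0,0,0]]

```text
time_s: 5.6
tcp_pos: [0.4022, -0.0903, 0.0964]
ee_rot: [[0.993, -0.121, 0.004], [-0.121, -0.993, -0.0], [0.004, -0.0, -1.0]]
wrist_force: [0.2, 0.2, 0.3]
gripper_width: 0.999
gripper_force: 0.0
```

```bash
python3 go.py -74.7 -161 95 0
```

```text
now stand (array([-116.14536771, -161.58324071]), np.float64(-0.09532231203221621)) z 0.0964 F [0.2 0.2 0.3] t 5.6 w 1.0
shift [41.4 -0.7  1.5] turn [-0.0004 -0.0038 -0.0017]
```

>>> servo_tool:
  commands:
    - [[0,3,0,0.5,0,0,0],[0,6,0,1,0,0,0],[0,9,0,1,0,0,0],[0,12,0,1,0,0,0],[0,15,0,1,0,0,0]]

```text
time_s: 6.1
tcp_pos: [0.4164, -0.0898, 0.0945]
ee_rot: [[0.993, -0.116, 0.0], [-0.116, -0.993, -0.0], [0.0, 0.0, -1.0]]
wrist_force: [0.6, -0.1, -0.7]
gripper_width: 0.998
gripper_force: 0.0
```

>>> servo_tool:
  commands:
    - [[0,3,0,0,0,0,0],[0,6,0,0,0,0,0],[0,9,0,0,0,0,0],[0,11,0,0,0,0,0],[0,13,0,0,0,0,0]]

```text
time_s: 6.6
tcp_pos: [0.4258, -0.0925, 0.0939]
ee_rot: [[0.993, -0.12, -0.007], [-0.12, -0.993, -0.001], [-0.007, 0.002, -1.0]]
wrist_force: [-5.7, -2.2, 3.7]
gripper_width: 1.0
gripper_force: 2.8
```

>>> servo_tool:
  commands:
    - [[0,2,0,0,0,0,0],[0,4,0,0,0,0,0],[0,6,0,0,0,0,0],[0,8,0,0,0,0,0],[0,10,0,0,0,0,0]]

```text
time_s: 7.1
tcp_pos: [0.4357, -0.0939, 0.0939]
ee_rot: [[0.993, -0.12, -0.007], [-0.12, -0.993, -0.001], [-0.007, 0.002, -1.0]]
wrist_force: [-6.0, -2.0, 3.3]
gripper_width: 1.0
gripper_force: 2.8
```

```bash
python3 go.py -74.7 -161 95 0
```

```text
now stand (array([ -82.4198368 , -161.11168937]), np.float64(-0.011581262476618944)) z 0.0939 F [-6.  -2.   3.3] t 7.1 w 1.0
shift [ 7.7 -0.1 -1.1] turn [ 0.0017  0.0067 -0.0002]
```

>>> servo_tool:
  commands:
    - [[0,2,0,0,0,0,0],[0,4,0,0,0,0,0],[0,5.5,0,0,0,0,0],[0,7,0,0,0,0,0],[0,8,0,0,0,0,0]]

```text
time_s: 7.6
tcp_pos: [0.4437, -0.0944, 0.0939]
ee_rot: [[0.993, -0.118, -0.007], [-0.118, -0.993, -0.0], [-0.007, 0.001, -1.0]]
wrist_force: [-5.4, 0.6, 2.6]
gripper_width: 0.999
gripper_force: 3.1
```

>>> servo_tool:
  commands:
    - [[0,0.5,0,0,0,0,0],[0,1,0,0,0,0,0],[0,1.5,0,0,0,0,0],[0,2,0,0,0,0,0],[0,2,0,0,0,0,0]]

```text
time_s: 8.1
tcp_pos: [0.4437, -0.0945, 0.0938]
ee_rot: [[0.993, -0.118, -0.011], [-0.118, -0.993, -0.0], [-0.011, 0.001, -1.0]]
wrist_force: [-10.2, 2.4, 8.9]
gripper_width: 0.999
gripper_force: 5.4
```

```bash
python3 go.py -74.7 -161 95 0
```

```text
now stand (array([ -74.38930454, -160.76520485]), np.float64(0.05955705517956752)) z 0.0938 F [-10.2   2.4   8.9] t 8.1 w 1.0
shift [-0.3  0.2 -1.2] turn [0.0015 0.0106 0.001 ]
```

>>> servo_tool:
  commands:
    - [[0.5,-15,0,0,0,0,0],[0.6,-30,0,-30,0,0,0],[0.65,-30,0,-70,0,0,0],[0.65,-30,-30,-90,0,0,0],[0.65,-30,-70,-90,0,0,0]]

```text
time_s: 8.6
tcp_pos: [0.4297, -0.0207, 0.1882]
ee_rot: [[0.993, -0.12, 0.009], [-0.12, -0.993, 0.002], [0.009, -0.003, -1.0]]
wrist_force: [1.8, 0.5, -0.4]
gripper_width: 0.63
gripper_force: 0.0
```

```bash
python3 go.py -10 10 180 90;python3 go.py -10 10 180 -90; python3 -c "
from station import r;print(r.sense()['joints'].round(1))"
```

```text
now stand (array([-97.17163465, -89.1788728 ]), np.float64(-0.039542867534876944)) z 0.1882 F [ 1.8  0.5 -0.4] t 8.6 w 0.63
shift [ 87.  -99.2   9.2] turn [ 0.0047 -0.0093 -1.5715]
now stand (array([-97.17163465, -89.1788728 ]), np.float64(-0.039542867534876944)) z 0.1882 F [ 1.8  0.5 -0.4] t 8.6 w 0.63
shift [ 87.  -99.2   9.2] turn [-0.0093 -0.0047  1.5701]
[ 19.1   5.  -29.6   0.1 -54.8  64. ]
```

>>> servo_tool:
  commands:
    - [[0.65,20,-20,0,0,0,0.14],[0.65,40,-40,0,0,0,0.28],[0.65,60,-60,0,0,0,0.42],[0.65,80,-80,0,0,0,0.56],[0.65,87,-89,0,0,0,0.7]]

```text
time_s: 9.1
tcp_pos: [0.5264, 0.0586, 0.1844]
ee_rot: [[0.681, -0.733, 0.002], [-0.733, -0.681, 0.0], [0.001, -0.001, -1.0]]
wrist_force: [-0.0, 0.2, 0.9]
gripper_width: 0.355
gripper_force: 0.0
```

>>> servo_tool:
  commands:
    - [[0.65,0,0,0,0,0,0.14],[0.65,0,0,0,0,0,0.28],[0.65,0,0,0,0,0,0.42],[0.65,0,0,0,0,0,0.56],[0.65,0,0,0,0,0,0.7]]

```text
time_s: 9.6
tcp_pos: [0.5244, 0.0571, 0.1845]
ee_rot: [[0.047, -0.999, 0.001], [-0.999, -0.047, 0.0], [-0.0, -0.001, -1.0]]
wrist_force: [-0.1, 0.5, 0.4]
gripper_width: 0.349
gripper_force: 0.0
```

```bash
python3 go.py -8 0 40 -90
```

```text
now stand (array([-12.36551387,  -0.65017148]), np.float64(-80.43130073024183)) z 0.1845 F [-0.1  0.5  0.4] t 9.6 w 0.35
shift [ 1.000e-01 -4.300e+00  1.445e+02] turn [-0.0007  0.0002  0.167 ]
```

>>> servo_tool:
  commands:
    - [[0.65,0,-4,0,0,0,0.14],[0.65,0,-4,0,0,0,0.167],[0.65,0,-4,40,0,0,0.167],[0.65,0,-4,75,0,0,0.167],[0.65,0,-4,100,0,0,0.167]]

```text
time_s: 10.1
tcp_pos: [0.5271, 0.057, 0.0826]
ee_rot: [[-0.112, -0.994, -0.002], [-0.994, 0.112, -0.0], [0.001, 0.002, -1.0]]
wrist_force: [-0.0, 0.4, -0.1]
gripper_width: 0.349
gripper_force: 0.0
```

```bash
python3 go.py -8 0 40 -90
python3 - <<'E'
from station import r;import cv2
c=r.capture("top");k=c["pixels"][205:290,215:405,::-1]
cv2.imwrite("pics/crop2.png",cv2.resize(k,None,fx=4.2,fy=4.2,interpolation=cv2.INTER_CUBIC))
E
```

```text
now stand (array([-9.6722104 , -0.47275095]), np.float64(-89.55724559706945)) z 0.0826 F [-0.   0.4 -0.1] t 10.1 w 0.35
shift [-0.5 -1.7 42.6] turn [ 0.0016 -0.0006  0.0077]
```

View pics/crop2.png

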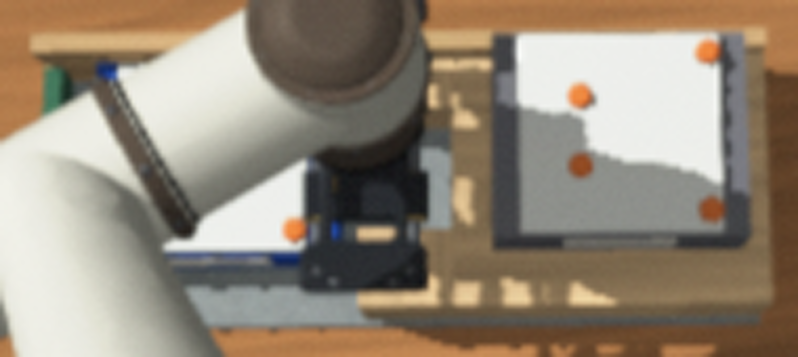

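The crop shows the upper box flush and parallel to the fence (494–745, 35–245), and the gripper hanging over the notch (365,230). I'll descend and push towards +y.

>>> servo_tool:
  commands:
    - [[0.65,0,-1,20,0,0,0.005],[0.65,0,-2,42,0,0,0.005],[0.65,-3,-2,42,0,0,0.005],[0.65,-6,-2,42,0,0,0.005],[0.65,-10,-2,42,0,0,0.005]]

```text
time_s: 10.65
tcp_pos: [0.5322, 0.0676, 0.0441]
ee_rot: [[-0.118, -0.993, 0.003], [-0.993, 0.118, 0.001], [-0.001, -0.003, -1.0]]
wrist_force: [0.4, -0.2, 0.1]
gripper_width: 0.348
gripper_force: 0.0
```

>>> servo_tool:
  commands:
    - [[0.65,-3,0,0,0,0,0],[0.65,-6,0,0,0,0,0],[0.65,-9,0,0,0,0,0],[0.65,-12,0,0,0,0,0],[0.65,-15,0,0,0,0,0]]

```text
time_s: 11.15
tcp_pos: [0.5327, 0.0808, 0.0439]
ee_rot: [[-0.119, -0.993, -0.0], [-0.993, 0.119, -0.002], [0.002, 0.0, -1.0]]
wrist_force: [-1.2, -6.7, 5.2]
gripper_width: 0.351
gripper_force: 3.3
```

```bash
python3 go.py -8 40.5 40 -90
```

```text
now stand (array([-6.97461896, 23.83039151]), np.float64(-89.95382771514733)) z 0.0439 F [-1.2 -6.7  5.2] t 11.15 w 0.35
shift [-16.7   1.    3.9] turn [ 0.0001 -0.0016  0.0008]
```

>>> servo_tool:
  commands:
    - [[0.65,-3,0,0,0,0,0],[0.65,-6,0,0,0,0,0],[0.65,-9,0,0,0,0,0],[0.65,-11.5,0,0,0,0,0],[0.65,-14,0,0,0,0,0]]

```text
time_s: 11.65
tcp_pos: [0.5343, 0.0945, 0.0439]
ee_rot: [[-0.119, -0.993, -0.001], [-0.993, 0.119, -0.002], [0.002, 0.0, -1.0]]
wrist_force: [-0.6, -6.5, 5.6]
gripper_width: 0.35
gripper_force: 3.3
```

>>> servo_tool:
  commands:
    - [[0.65,-1,0,0,0,0,0],[0.65,-2,0,0,0,0,0],[0.65,-3,0,0,0,0,0],[0.65,-4,0,0,0,0,0],[0.65,-4,0,0,0,0,0]]

```text
time_s: 12.15
tcp_pos: [0.5343, 0.0955, 0.0439]
ee_rot: [[-0.119, -0.993, -0.003], [-0.993, 0.119, -0.006], [0.006, 0.002, -1.0]]
wrist_force: [2.2, -17.2, 7.4]
gripper_width: 0.349
gripper_force: 8.6
```

```bash
python3 go.py -8 40.5 40 -90
```

```text
now stand (array([-7.12490289, 38.66229717]), np.float64(-89.96338853625673)) z 0.0439 F [  2.2 -17.2   7.4] t 12.15 w 0.35
shift [-1.9  0.9  3.9] turn [ 0.0021 -0.0061  0.0006]
```

>>> servo_tool:
  commands:
    - [[0.65,-0.5,0,0,0,0,0],[0.65,-1,0,0,0,0,0],[0.65,-2,0,0,0,0,0],[0.65,-3,0,0,0,0,0],[0.65,-3,0,0,0,0,0]]

```text
time_s: 12.65
tcp_pos: [0.5343, 0.0957, 0.044]
ee_rot: [[-0.119, -0.993, -0.005], [-0.993, 0.119, -0.01], [0.01, 0.004, -1.0]]
wrist_force: [5.2, -28.6, 7.2]
gripper_width: 0.352
gripper_force: 13.7
```

>>> servo_tool:
  commands:
    - [[0.65,10,0,0,0,0,0],[0.5,40,0,0,0,0,0],[0.3,40,0,-50,0,0,0],[0,40,0,-100,0,0,0],[0,60,0,-140,0,0,0]]

```text
time_s: 13.15
tcp_pos: [0.5296, 0.0444, 0.1862]
ee_rot: [[-0.116, -0.993, 0.005], [-0.993, 0.116, 0.002], [-0.002, -0.005, -1.0]]
wrist_force: [0.8, -0.5, 0.2]
gripper_width: 0.624
gripper_force: 0.0
```

>>> servo_tool:
  commands:
    - [[0,45,0,0,0,0,0],[0,90,0,0,0,0,0],[0,135,0,0,0,0,0],[0,180,0,0,0,0,0],[0,220,0,0,0,0,0]]

```text
time_s: 13.65
tcp_pos: [0.5019, -0.1767, 0.1835]
ee_rot: [[-0.118, -0.993, 0.002], [-0.993, 0.118, 0.0], [-0.001, -0.002, -1.0]]
wrist_force: [1.2, -0.2, 0.8]
gripper_width: 0.987
gripper_force: 0.0
```

```bash
python3 go.py 0 -262 175 -90
python3 - <<'E'
from station import r;import cv2,pickle
c=r.capture("top");pickle.dump(c,open("c1.pkl","wb"));k=c["pixels"][205:290,215:405,::-1]
cv2.imwrite("pics/crop3.png",cv2.resize(k,None,fx=4.2,fy=4.2,interpolation=cv2.INTER_CUBIC))
E
```

```text
now stand (array([  -6.79326372, -235.49856751]), np.float64(-89.94837484173634)) z 0.1835 F [ 1.2 -0.2  0.8] t 13.65 w 0.99
shift [26.5 -6.8  8.5] turn [-0.0021  0.0005  0.0009]
```

View pics/crop3.png

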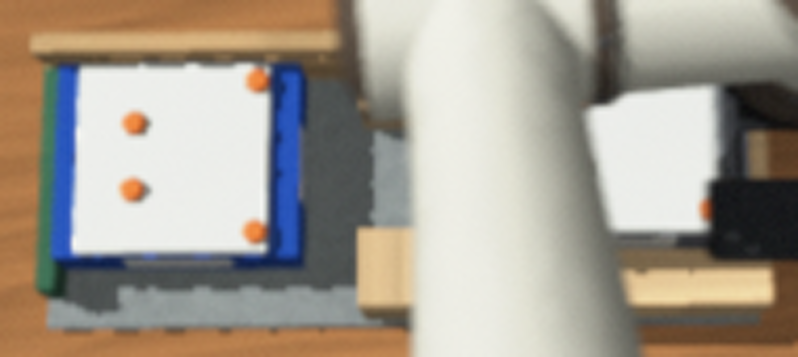

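The blue box is home: its edge is against the stop (left edge 55–70) and it is straight. Its lugs are at (258,80), (255,232), (135,123) and (133,189).

```bash
python3 - <<'E'
from h import *
c=pickle.load(open("c1.pkl","rb"));S=np.load("S.npy")
F=lambda L:(np.array(L,float)+.5)/4.2-.5+[215,205]
q,e=fit(c,[[x,y,58] for x,y in [[65,80],[-65,80],[-65,-80],[65,-80]]],F([[58,66],[54,262],[301,266],[304,67]]));print(tost(S,q))
l,e=fit(c,[[50,-55,70],[-50,-55,70],[22,25,70],[-22,25,70]],F([[258,80],[255,232],[135,123],[133,189]]));print(tost(S,l),e.round(1).tolist())
E
```

```text
(array([ -4.10244665, 127.39641805]), np.float64(-0.25874936508176277))
(array([ -0.94647023, 130.45330572]), np.float64(0.0027511727742957235)) [[0.1, 0.1], [0.1, -0.1], [-0.1, -0.0], [-0.1, 0.1]]
```

>>> servo_tool:
  commands:
    - [[0,25,-4,0,0,0,0],[0,25,-4,30,0,0,0],[0,25,-4,60,0,0,0],[0,25,-4,89,0,0,0],[0,25,-4,89,0,0,0]]

```text
time_s: 14.2
tcp_pos: [0.5004, -0.1998, 0.0904]
ee_rot: [[-0.12, -0.993, -0.008], [-0.993, 0.119, 0.002], [-0.001, 0.008, -1.0]]
wrist_force: [-0.3, 0.5, -0.0]
gripper_width: 0.999
gripper_force: 0.0
```

>>> servo_tool:
  commands:
    - [[0,-3,0,0,0,0,0],[0,-6,0,0,0,0,0],[0,-9,0,0,0,0,0],[0,-12,0,0,0,0,0],[0,-15,0,0,0,0,0]]

```text
time_s: 14.7
tcp_pos: [0.5058, -0.1864, 0.0951]
ee_rot: [[-0.118, -0.993, 0.003], [-0.993, 0.118, -0.002], [0.002, -0.003, -1.0]]
wrist_force: [-1.0, -5.7, 2.2]
gripper_width: 0.998
gripper_force: 3.0
```

```bash
python3 go.py -3 41 94 -90
```

```text
now stand (array([  -1.82228444, -244.62265927]), np.float64(-89.90913988298502)) z 0.0951 F [-1.  -5.7  2.2] t 14.7 w 1.0
shift [-285.6    0.7    0.6] turn [-0.0027 -0.0015  0.0016]
```

>>> servo_tool:
  commands:
    - [[0,-6,0,0,0,0,0],[0,-12,0,0,0,0,0],[0,-18,0,0,0,0,0],[0,-24,0,0,0,0,0],[0,-30,0,0,0,0,0]]

```text
time_s: 15.2
tcp_pos: [0.5091, -0.1569, 0.095]
ee_rot: [[-0.118, -0.993, 0.002], [-0.993, 0.118, -0.002], [0.002, -0.002, -1.0]]
wrist_force: [-1.0, -6.2, 3.9]
gripper_width: 0.997
gripper_force: 3.2
```

>>> servo_tool:
  commands:
    - [[0,-6,0,0,0,0,0],[0,-12,0,0,0,0,0],[0,-18,0,0,0,0,0],[0,-24,0,0,0,0,0],[0,-30,0,0,0,0,0]]

```text
time_s: 15.7
tcp_pos: [0.5126, -0.1271, 0.095]
ee_rot: [[-0.118, -0.993, 0.002], [-0.993, 0.118, -0.002], [0.002, -0.002, -1.0]]
wrist_force: [-0.2, -6.6, 3.5]
gripper_width: 1.0
gripper_force: 3.3
```

>>> servo_tool:
  commands:
    - [[0,-6,0,0,0,0,0],[0,-12,0,0,0,0,0],[0,-18,0,0,0,0,0],[0,-24,0,0,0,0,0],[0,-30,0,0,0,0,0]]

```text
time_s: 16.2
tcp_pos: [0.516, -0.0973, 0.095]
ee_rot: [[-0.118, -0.993, 0.001], [-0.993, 0.118, -0.002], [0.002, -0.002, -1.0]]
wrist_force: [-1.0, -7.9, 4.2]
gripper_width: 1.003
gripper_force: 3.3
```

>>> servo_tool:
  commands:
    - [[0,-6,0,0,0,0,0],[0,-12,0,0,0,0,0],[0,-18,0,0,0,0,0],[0,-24,0,0,0,0,0],[0,-30,0,0,0,0,0]]

```text
time_s: 16.7
tcp_pos: [0.5194, -0.0675, 0.095]
ee_rot: [[-0.118, -0.993, 0.001], [-0.993, 0.118, -0.002], [0.002, -0.001, -1.0]]
wrist_force: [-1.1, -6.3, 4.4]
gripper_width: 0.998
gripper_force: 3.4
```

```bash
python3 go.py -3 41 94 -90
```

```text
now stand (array([  -2.43271209, -124.97870903]), np.float64(-89.94943457684256)) z 0.095 F [-1.1 -6.3  4.4] t 16.7 w 1.0
shift [-166.     0.4    0.7] turn [-0.0012 -0.0016  0.0009]
```

>>> servo_tool:
  commands:
    - [[0,-4,0,0,0,0,0],[0,-8,0,0,0,0,0],[0,-12,0,0,0,0,0],[0,-15,0,0,0,0,0],[0,-18,0,0,0,0,0]]

```text
time_s: 17.2
tcp_pos: [0.5215, -0.0498, 0.0949]
ee_rot: [[-0.119, -0.993, 0.001], [-0.993, 0.119, -0.002], [0.002, -0.001, -1.0]]
wrist_force: [-1.0, -7.2, 4.1]
gripper_width: 1.0
gripper_force: 3.5
```

>>> servo_tool:
  commands:
    - [[0,-2,0,0,0,0,0],[0,-4,0,0,0,0,0],[0,-6,0,0,0,0,0],[0,-8,0,0,0,0,0],[0,-10,0,0,0,0,0]]

```text
time_s: 17.7
tcp_pos: [0.5226, -0.0399, 0.0949]
ee_rot: [[-0.119, -0.993, 0.001], [-0.993, 0.119, -0.002], [0.002, -0.001, -1.0]]
wrist_force: [-0.8, -7.2, 4.9]
gripper_width: 0.998
gripper_force: 3.4
```

>>> servo_tool:
  commands:
    - [[0,-2,0,0,0,0,0],[0,-4,0,0,0,0,0],[0,-6,0,0,0,0,0],[0,-8,0,0,0,0,0],[0,-10,0,0,0,0,0]]

```text
time_s: 18.2
tcp_pos: [0.5238, -0.03, 0.0949]
ee_rot: [[-0.119, -0.993, 0.001], [-0.993, 0.119, -0.002], [0.002, -0.001, -1.0]]
wrist_force: [-0.2, -5.7, 5.0]
gripper_width: 0.997
gripper_force: 3.5
```

>>> servo_tool:
  commands:
    - [[0,-5,0,0,0,0,0],[0,-10,0,0,0,0,0],[0,-15,0,0,0,0,0],[0,-20,0,0,0,0,0],[0,-25,0,0,0,0,0]]

```text
time_s: 18.7
tcp_pos: [0.5266, -0.0051, 0.0949]
ee_rot: [[-0.119, -0.993, 0.0], [-0.993, 0.119, -0.002], [0.002, -0.001, -1.0]]
wrist_force: [-0.8, -7.8, 4.8]
gripper_width: 1.005
gripper_force: 3.5
```

>>> servo_tool:
  commands:
    - [[0,-5,0,0,0,0,0],[0,-10,0,0,0,0,0],[0,-15,0,0,0,0,0],[0,-20,0,0,0,0,0],[0,-25,0,0,0,0,0]]

```text
time_s: 19.2
tcp_pos: [0.5295, 0.0196, 0.0949]
ee_rot: [[-0.119, -0.993, 0.0], [-0.993, 0.119, -0.002], [0.002, -0.0, -1.0]]
wrist_force: [-1.2, -6.7, 6.0]
gripper_width: 0.995
gripper_force: 3.6
```

```bash
python3 go.py -3 41 94 -90
```

```text
now stand (array([ -2.8136097, -37.246722 ]), np.float64(-89.96546604585527)) z 0.0949 F [-1.2 -6.7  6. ] t 19.2 w 1.0
shift [-78.2   0.1   0.7] turn [-0.0003 -0.0019  0.0006]
```

>>> servo_tool:
  commands:
    - [[0,-3,0,0,0,0,0],[0,-6,0,0,0,0,0],[0,-8,0,0,0,0,0],[0,-10,0,0,0,0,0],[0,-12,0,0,0,0,0]]

```text
time_s: 19.7
tcp_pos: [0.5309, 0.0314, 0.0949]
ee_rot: [[-0.119, -0.993, -0.0], [-0.993, 0.119, -0.002], [0.002, -0.0, -1.0]]
wrist_force: [-1.3, -7.3, 4.9]
gripper_width: 1.001
gripper_force: 3.7
```

>>> servo_tool:
  commands:
    - [[0,-2,0,0,0,0,0],[0,-4,0,0,0,0,0],[0,-6,0,0,0,0,0],[0,-8,0,0,0,0,0],[0,-10,0,0,0,0,0]]

```text
time_s: 20.2
tcp_pos: [0.532, 0.0412, 0.0949]
ee_rot: [[-0.119, -0.993, -0.0], [-0.993, 0.119, -0.002], [0.002, 0.0, -1.0]]
wrist_force: [-1.2, -7.0, 6.0]
gripper_width: 1.003
gripper_force: 3.7
```

>>> servo_tool:
  commands:
    - [[0,-4,0,0,0,0,0],[0,-8,0,0,0,0,0],[0,-12,0,0,0,0,0],[0,-16,0,0,0,0,0],[0,-20,0,0,0,0,0]]

```text
time_s: 20.7
tcp_pos: [0.5342, 0.061, 0.0949]
ee_rot: [[-0.119, -0.993, -0.001], [-0.993, 0.119, -0.002], [0.002, 0.0, -1.0]]
wrist_force: [-0.5, -7.6, 5.7]
gripper_width: 1.0
gripper_force: 3.8
```

>>> servo_tool:
  commands:
    - [[0,-4,0,0,0,0,0],[0,-8,0,0,0,0,0],[0,-12,0,0,0,0,0],[0,-16,0,0,0,0,0],[0,-20,0,0,0,0,0]]

```text
time_s: 21.2
tcp_pos: [0.5366, 0.0809, 0.0949]
ee_rot: [[-0.119, -0.993, -0.001], [-0.993, 0.119, -0.002], [0.002, 0.0, -1.0]]
wrist_force: [-0.3, -7.0, 5.2]
gripper_width: 0.998
gripper_force: 3.6
```

```bash
python3 go.py -3 41 94 -90
```

```text
now stand (array([-3.12648994, 24.39311913]), np.float64(-89.97180520369129)) z 0.0949 F [-0.3 -7.   5.2] t 21.2 w 1.0
shift [-16.6  -0.1   0.8] turn [ 0.0004 -0.0025  0.0005]
```

>>> servo_tool:
  commands:
    - [[0,-2,0,0,0,0,0],[0,-4,0,0,0,0,0],[0,-6,0,0,0,0,0],[0,-8,0,0,0,0,0],[0,-10,0,0,0,0,0]]

```text
time_s: 21.7
tcp_pos: [0.5377, 0.0908, 0.0947]
ee_rot: [[-0.119, -0.993, -0.001], [-0.993, 0.119, -0.002], [0.002, 0.001, -1.0]]
wrist_force: [-0.8, -7.3, 4.9]
gripper_width: 1.002
gripper_force: 3.5
```

>>> servo_tool:
  commands:
    - [[0,-1,0,0,0,0,0],[0,-2,0,0,0,0,0],[0,-3,0,0,0,0,0],[0,-4,0,0,0,0,0],[0,-4,0,0,0,0,0]]

```text
time_s: 22.2
tcp_pos: [0.5387, 0.0963, 0.0938]
ee_rot: [[-0.119, -0.993, 0.0], [-0.993, 0.119, -0.0], [0.0, -0.0, -1.0]]
wrist_force: [-0.9, -2.2, 1.9]
gripper_width: 1.0
gripper_force: 1.0
```

>>> servo_tool:
  commands:
    - [[0,-0.5,0,0,0,0,0],[0,-1,0,0,0,0,0],[0,-1.5,0,0,0,0,0],[0,-2,0,0,0,0,0],[0,-2,0,0,0,0,0]]

```text
time_s: 22.7
tcp_pos: [0.5387, 0.0974, 0.0938]
ee_rot: [[-0.119, -0.993, -0.001], [-0.993, 0.119, -0.001], [0.001, 0.001, -1.0]]
wrist_force: [0.1, -5.3, 2.4]
gripper_width: 0.998
gripper_force: 2.6
```

```bash
python3 go.py
python3 - <<'E'
from station import r;import cv2
c=r.capture("side");k=c["pixels"][190:320,250:360,::-1]
cv2.imwrite("pics/side2.png",cv2.resize(k,None,fx=4.6,fy=4.6,interpolation=cv2.INTER_CUBIC))
E
```

```text
now stand (array([-3.0337081, 41.0927586]), np.float64(-89.96331735116027)) z 0.0938 F [ 0.1 -5.3  2.4] t 22.7 w 1.0
```

View pics/side2.png

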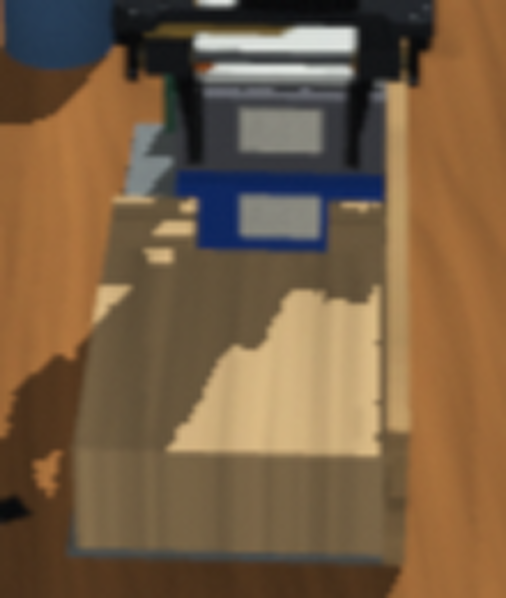

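The side view shows the grey box directly above the blue rim (boundary at row ~170) with no visible gap. I'll push lightly to test whether it is locked.

>>> servo_tool:
  commands:
    - [[0,-0.5,0,0,0,0,0],[0,-1,0,0,0,0,0],[0,-1.5,0,0,0,0,0],[0,-2,0,0,0,0,0],[0,-2,0,0,0,0,0]]

```text
time_s: 23.25
tcp_pos: [0.5387, 0.0989, 0.0938]
ee_rot: [[-0.119, -0.993, -0.001], [-0.993, 0.119, -0.002], [0.002, 0.001, -1.0]]
wrist_force: [-0.0, -7.0, 2.2]
gripper_width: 1.004
gripper_force: 3.5
```

```bash
python3 go.py
```

```text
now stand (array([-3.15669201, 42.56259415]), np.float64(-89.96206244233474)) z 0.0938 F [-0.  -7.   2.2] t 23.25 w 1.0
```

>>> servo_tool:
  commands:
    - [[0,-0.5,0,0,0,0,0],[0,-1,0,0,0,0,0],[0,-1.5,0,0,0,0,0],[0,-2,0,0,0,0,0],[0,-2,0,0,0,0,0]]

```text
time_s: 23.75
tcp_pos: [0.5386, 0.0991, 0.0938]
ee_rot: [[-0.119, -0.993, -0.003], [-0.993, 0.119, -0.005], [0.005, 0.002, -1.0]]
wrist_force: [0.3, -13.1, 3.4]
gripper_width: 0.996
gripper_force: 6.5
```

>>> servo_tool:
  commands:
    - [[0,-0.5,0,0,0,0,0],[0,-1,0,0,0,0,0],[0,-1,0,0,0,0,0],[0,-1,0,0,0,0,0],[0,-1,0,0,0,0,0]]

```text
time_s: 24.25
tcp_pos: [0.5386, 0.0992, 0.0939]
ee_rot: [[-0.119, -0.993, -0.003], [-0.993, 0.119, -0.006], [0.006, 0.002, -1.0]]
wrist_force: [0.5, -16.2, 4.2]
gripper_width: 1.005
gripper_force: 8.0
```

```bash
python3 go.py
```

```text
now stand (array([-3.31044083, 42.88980453]), np.float64(-90.00084623876562)) z 0.0939 F [  0.5 -16.2   4.2] t 24.25 w 1.0
```

Firm stop at 42.9 mm, so it is locked. I'll back off, raise the tool clear and check.

>>> servo_tool:
  commands:
    - [[0,8,0,0,0,0,0],[0,30,0,0,0,0,0],[0,70,0,-20,0,0,0],[0,110,0,-50,0,0,0],[0,150,0,-90,0,0,0]]

```text
time_s: 24.75
tcp_pos: [0.5211, -0.0419, 0.1786]
ee_rot: [[-0.118, -0.993, -0.003], [-0.993, 0.118, 0.001], [-0.0, 0.003, -1.0]]
wrist_force: [0.4, -0.1, -0.4]
gripper_width: 0.999
gripper_force: 0.0
```

>>> servo_tool:
  commands:
    - [[0,45,0,-20,0,0,0],[0,90,0,-40,0,0,0],[0,130,0,-50,0,0,0],[0,150,0,-50,0,0,0],[0,150,0,-50,0,0,0]]

```text
time_s: 25.25
tcp_pos: [0.5043, -0.1916, 0.229]
ee_rot: [[-0.122, -0.993, 0.001], [-0.993, 0.122, 0.001], [-0.001, -0.001, -1.0]]
wrist_force: [0.5, 1.0, 0.5]
gripper_width: 1.001
gripper_force: 0.0
```

```bash
python3 go.py
python3 - <<'E'
from station import r;import cv2,pickle,numpy as np
c=r.capture("top");pickle.dump(c,open("c2.pkl","wb"));k=c["pixels"][205:290,215:405,::-1]
a=cv2.resize(k,None,fx=4.2,fy=4.2,interpolation=cv2.INTER_CUBIC)
b=r.capture("side")["pixels"][190:250,260:355,::-1]
b=cv2.resize(b,(380,240),interpolation=cv2.INTER_CUBIC)
o=np.zeros((600,798,3),np.uint8);o[:357]=a[:357];o[358:598,:380]=b
cv2.imwrite("pics/fin.png",o)
E
```

```text
now stand (array([  -2.67396763, -249.97455654]), np.float64(-90.1578439527053)) z 0.229 F [0.5 1.  0.5] t 25.25 w 1.0
```

View pics/fin.png

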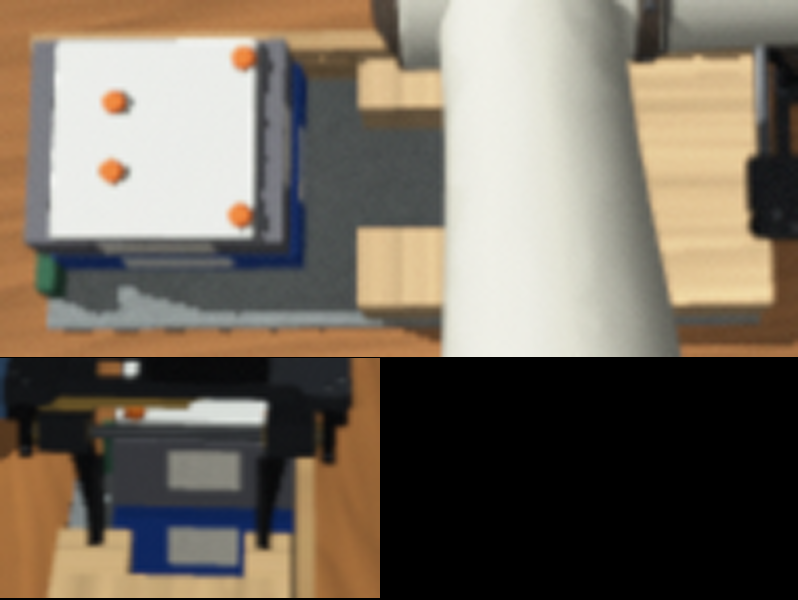

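The upper box sits squarely on the blue box, whose corner at (303,267) has not moved. Its lugs are at (243,58), (240,215), (115,102) and (112,171). I'll check the drop height numerically.

```bash
python3 - <<'E'
from h import *
c=pickle.load(open("c2.pkl","rb"));S=np.load("S.npy")
F=lambda L:(np.array(L,float)+.5)/4.2-.5+[215,205]
uv=F([[243,58],[240,215],[115,102],[112,171]])
P=np.array([[50,-55,0],[-50,-55,0],[22,25,0],[-22,25,0]])/1e3
for z in(130,136):
    l,e=fit(c,P*1e3+[0,0,z],uv);print(z,tost(S,l),abs(e).mean())
s=least_squares(lambda q:(proj(c,place(P+[0,0,q[3]],q))-uv).ravel(),[.55,.15,-.1,.13]);print(tost(S,s.x),s.x[3])
E
```

```text
130 (array([ -0.85794766, 132.96095395]), np.float64(0.017945541589679634)) 0.07754030286235292
136 (array([ -2.14529331, 132.02261913]), np.float64(0.017872895666130994)) 0.14803331012129917
(array([  0.54836895, 133.98549923]), np.float64(0.017885023202920174)) 0.12344722680942333
```

```bash
python3 -c "
from station import r;print(r.finish_job())"
```

```text
the job is handed in; nothing more can be done
None
```

I pushed the blue box home into its corner, slid the grey box onto it until it stopped firmly over the lugs and looked level in the images, and handed the job in at about 25 s; no verdict came back.

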